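Park the race models in the pit garages by height

TASK

Racing is over: put the three finished white model vehicles away in the three pit garages, each under the roof that suits its height: the low sports car in the lowest garage, the estate car in the middle one and the van in the highest. Slide each one straight in through the open mouth, nose or tail first, until its end is right up at the back wall, and leave it standing on its wheels; never tip a model over. Leave the bare chassis, the glue bottle and the screwdriver where they are.

Things in the scene. Friction and masses are not known exactly. Their poses are not given: they have to be found in the camera images.
- low_car: loose white model sports car, lowest of the three: 26 mm high at its short cabin, bonnet and tail 18 mm, spoiler 24 mm. 104 mm long, 44 mm wide over the fixed black wheels (18 mm across, 32 mm fore and aft of centre). Origin: footprint centre at ground level; x to the nose, z up. Flat sides: grip across the width, low over the wheels, at either end, 34 mm from centre. 80 to 195 g.
- estate_car: loose white model estate car, middle height: 40.5 mm over the roof rails, cabin runs to the tail, bonnet 25 mm high. 104 mm long, 44 mm wide over the fixed black wheels (18 mm across, 32 mm fore and aft of centre). Origin: footprint centre at ground level; x to the nose, z up. Flat sides: grip across the width, low over the wheels, at either end, 34 mm from centre. 80 to 195 g.
- van: loose white model van, the tallest: 54 mm high body running to the tail, short bonnet 27 mm high. 104 mm long, 44 mm wide over the fixed black wheels (18 mm across, 32 mm fore and aft of centre). Origin: footprint centre at ground level; x to the nose, z up. Flat sides: grip across the width, low over the wheels, at either end, 34 mm from centre. 80 to 195 g.
- low_garage: fixed open-fronted plywood pit garage with flat aluminium roof, lowest of three: outside 54 deep, 70 wide, 36 mm high; clear height 33, width 62, depth 50 mm; no floor. Origin: outline centre at table level; x points out of the open mouth (x = +27 mm), z up. Inner back wall at x = -23 mm: a model touching it has its centre at x = +29 mm and stands half outside.
- middle_garage: fixed open-fronted plywood pit garage with flat aluminium roof, middle of three: outside 54 deep, 70 wide, 50 mm high; clear height 47, width 62, depth 50 mm; no floor. Origin: outline centre at table level; x points out of the open mouth (x = +27 mm), z up. Inner back wall at x = -23 mm: a model touching it has its centre at x = +29 mm and stands half outside.
- high_garage: fixed open-fronted plywood pit garage with flat aluminium roof, highest of three: outside 54 deep, 70 wide, 64 mm high; clear height 61, width 62, depth 50 mm; no floor. Origin: outline centre at table level; x points out of the open mouth (x = +27 mm), z up. Inner back wall at x = -23 mm: a model touching it has its centre at x = +29 mm and stands half outside.
- bare_chassis: bystander: loose bare model chassis without body, steel plate with motor block and four black wheels, 100 mm long, 44 mm wide, 25 mm high; origin at the centre of its footprint, on the underside. It waits for repair and stays where it is.
- glue_bottle: bystander: small upright glue bottle with orange cap, 34 mm across, 75 mm high, loose; origin at the centre of its underside. Stays where it is.
- screwdriver: bystander: screwdriver about 150 mm long lying on the table, loose; origin near its middle. Stays where it is.
Not all that is in view belongs to the job. What is shaped like the high_garage but blue, orange or turquoise is not meant.

How it is judged:
At the end, for the whole second after the job is handed in: Sports car in the lowest, estate in the middle, van in the highest garage: each with its inner end within 12 mm of the back wall, centred within 12 mm, in line within 0.2 rad (either way round), level within 0.08 rad, its wheels within 4 mm of the table, at rest and released (x of low_car in the frame of low_garage between 0.022 and 0.042 m and y of low_car in the frame of low_garage between -0.012 and 0.012 m and z of low_car in the frame of low_garage between -0.004 and 0.004 m and angle between the x axis of low_car and the x axis of low_garage, either way round below 0.2 rad and angle between each of low_car, estate_car, van's own z axis and vertical below 0.08 rad and linear speed of each of low_car, estate_car, van below 0.02 m/s and contact force between each of low_car, estate_car, van and the fingers below 0.05 N and x of estate_car in the frame of middle_garage between 0.022 and 0.042 m and y of estate_car in the frame of middle_garage between -0.012 and 0.012 m and z of estate_car in the frame of middle_garage between -0.004 and 0.004 m and angle between the x axis of estate_car and the x axis of middle_garage, either way round below 0.2 rad and x of van in the frame of high_garage between 0.022 and 0.042 m and y of van in the frame of high_garage between -0.012 and 0.012 m and z of van in the frame of high_garage between -0.004 and 0.004 m and angle between the x axis of van and the x axis of high_garage, either way round below 0.2 rad); the robot touches nothing.
It fails at once if a bystander (bare chassis, glue bottle or screwdriver) is shifted by more than 20 mm (distance of any of bare_chassis, glue_bottle, screwdriver from where it was at the start of the episode above 0.02 m).
It fails at once if a model vehicle is tipped by more than 45 degrees (angle between any of low_car, estate_car, van's own z axis and vertical above 0.785 rad).
It also fails if it takes over 96 s, if anything falls off the work surface, if the arm or the gripper's body presses on something with over 40 N, if the wrist force passes 120 N, or if a joint passes its speed limit or range.

ROBOT

A 6-joint arm with a two-finger parallel gripper is mounted at the origin on the work surface. World frame = base frame: x ahead of the robot, y to its left, z up, the work surface at z = 0. Lengths are in m, angles in rad, forces in N, time in s.
With the tool pointing down it reaches from about 0.3 to 0.775 m from the base axis. Payload 14.6 kg.
Tool frame: the origin (TCP) lies at the very end of the fingers, on their centre line; the grasp point (between the pads) lies 19 mm behind it (ctrl.grasp_offset is the distance from the TCP to the grasp point, in m); z points along the fingers, y is the line along which they close (so a half turn about z gives the same grasp; the last joint's range is limited). The gripper opens to 94 mm and grips with 3 to 60 N. Pads are 16 mm wide; open, the fingers measure 119 mm over their backs; the gripper's body (75 mm by 177 mm) begins 78 mm behind the grasp point.
Start: joints at [-1.391, 0.3, 1.521, -0, 1.321, -0.067], TCP at [0.134, -0.533, 0.205] pointing down, gripper open.
Joint ranges: [-3.03, 3.03], [-0.79, 2.21], [0.23, 2.52], [-1.04, 4.18], [0, 3.07], [-2.55, 2.55]. Speed limits (rad/s): [2.22, 2.22, 2.57, 3.14, 3.14, 3.14].

INTERFACE

Orientations are given as [roll, pitch, yaw] about the fixed x, y, z axes, in that order (R = Rz(yaw) Ry(pitch) Rx(roll)).
In Python, from station import ctrl gives the robot as it stands.
- The arm moves only by the tool step_arm, never from a script. Its argument "plan" is a list that holds one entry, the list of rows, each a list of 6 numbers: the shift along the tool's x, y, z in units of 30 mm (1.0 is 30 mm), then the turn, a rotation vector about the tool's x, y, z in units of 6 degrees (1.0 is 6 degrees). In form: [[[dx, dy, dz, wx, wy, wz], ...]]. A call has 1 to 8 rows; each row is the pose to reach, as a shift and turn from the pose commanded when the call began, along the tool's axes at that moment; what a row does not reach only later rows make up. A row lasts 1/12 s, in which the tool goes at most 41.7 mm and 7.16 degrees, less where a joint would pass 70% of its speed; a pose out of reach is approached as far as the arm can. A call with a gripper value outside its range is refused whole. "grip" is the opening, from 0 (shut) to 1 (fully open), set as the call begins (left out, the last holds). The fingers move at their own pace and stop on an object; "squeeze" is the grip in N (left out, the last holds). Time passes only in rows, so rows that repeat a pose let the fingers close. It gives the time, the measured TCP pose, the force, the opening and the grip force at its end, in the units of the state.
- ctrl.get_obs(): the state, without advancing time (a new reading comes with each control period).
- ctrl.camera(name): name is "scene" or "top" or "wrist"; returns the picture (384x512x3 uint8, red, green, blue); there is no depth.
- ctrl.camera_model(name): a dict with "intrinsics" (3x3 intrinsics, pixels), "R" (3x3) and "t" (3): a world point X has camera coordinates R X + t; the wrist camera has in their place "tool_from_camera" (4x4, takes a point from camera to tool coordinates, whose origin is the TCP and whose axes are the flange's). Camera axes: x right, y down, z forward; pixel columns grow to the right and rows downward; lengths in m; the calibration is good to about 2 mm. A picture is of the moment at which its call begins: read the wrist's pose just before it. camera_model takes no time and is no camera call.
- ctrl.hand_in(): hands the job in; it is judged then, once.
Trained networks look in the newest picture that a camera, given by its name, has taken for a name from the list of things; names that differ only in an ending like _2 or _b are one class to them, and where a whole thing is asked for, a point or a joint stands for the part that bears it (a point fixed in the world has none). Each returns a list of dicts, best first, with "confidence" (0 to 1); they miss things now and then, are a little off and sometimes report something else, mostly with a low value. They report only what shows in the picture. A call takes as long as a camera call. They do not tell look-alikes from the thing itself.
- ctrl.masks_of(query, camera): "pixels" (384x512 bool, what is visible of it) and "at" ([column, row] in pixels, amid what is visible of it).
- ctrl.place_of(query, camera): "at" ([column, row] in pixels: a listed point, or the origin of a listed thing).
The state is a dict: "time_s": time; "qpos": joint angles; "joint_vel": joint speeds; "tau": joint torques, N m; "ee_pos": TCP position; "eef_rot": TCP orientation; "force": force on the tool from outside, world axes, zero at the start; "moment": the same for the moment, N m; "grip_width": finger opening in m; "grip_force": force on a finger pad.
Only numpy, scipy, OpenCV 4.12 (cv2) and the standard library are available. Lean on these libraries where they do the work, as an engineer would, in place of code of your own. Each camera call takes 0.05 s, during which the arm holds its last target. There are 200 camera calls.

## Working session

There is one attempt and no reset: what is moved stays moved. The work goes in short steps, Python scripts to look and compute and a tool call to move; the robot and the scene stay as the last step left them, time stands still between calls to the robot, and variables do not carry over. Pictures are saved under pics/ and viewed, at most 14 in all, crops included, and the job is handed in when it is done.

Besides the shell and the picture viewer there is one more tool, called after ">>>" as name([rows], argument=value, ...), one row to a line, values as JSON. step_arm: Moves the arm, as the interface text tells. Its arguments: {"type":"object","properties":{"plan":{"type":"array","items":{"type":"array","items":{"type":"array","items":{"type":"number"}}}},"grip":{"type":"number"},"squeeze":{"type":"number"}},"required":["plan"]}

```bash
mkdir -p pics; cat > h.py <<'E'
import numpy as np, cv2
from station import ctrl
def shot(c,n):
    im=ctrl.camera(c); cv2.imwrite(f'pics/{n}.png',im[:,:,::-1]); return im
def ray(c,px):
    m=ctrl.camera_model(c);K=np.array(m['intrinsics'])
    d=np.linalg.inv(K)@[px[0],px[1],1.]
    R=np.array(m['R']);t=np.array(m['t']); return -R.T@t,R.T@d
def at(c,px,z):
    o,d=ray(c,px); return (o+d*(z-o[2])/d[2])
E
python3 - <<'E'
from h import *
a=shot('top','top0');b=shot('scene','sc0')
for n in ['low_car','estate_car','van','low_garage','middle_garage','high_garage','bare_chassis','glue_bottle','screwdriver']:
  for r in ctrl.place_of(n,'top')[:4]:
    print(n,round(r['confidence'],2),np.round(r['at'],1),np.round(at('top',r['at'],0)[:2],3))
o=ray('top',[256,192]);print(o, ctrl.camera_model('top')['intrinsics'],ctrl.camera_model('wrist'),ctrl.grasp_offset)
E
```

```text
low_car 0.67 [138.8 121.7] [0.676 0.238]
estate_car 0.61 [326.5 118.9] [ 0.676 -0.237]
estate_car 0.49 [140.3 122.2] [0.675 0.234]
van 0.66 [262.3 126. ] [ 0.66  -0.074]
low_garage 0.7 [298.4 207.6] [ 0.452 -0.159]
middle_garage 0.73 [179.4 216.5] [0.434 0.133]
high_garage 0.86 [145.7 285.1] [0.27  0.213]
high_garage 0.78 [379.7 137.9] [ 0.624 -0.368]
high_garage 0.7 [226.1 204.3] [0.462 0.018]
high_garage 0.63 [311.4 287.5] [ 0.259 -0.184]
bare_chassis 0.73 [201.  123.9] [0.668 0.08 ]
bare_chassis 0.38 [226.5 207. ] [0.456 0.018]
glue_bottle 0.65 [ 89.7 190.8] [0.501 0.356]
screwdriver 0.63 [373.4 194.5] [ 0.482 -0.344]
(array([ 0.34307854, -0.03120306,  1.04129732]), array([ 0.14160728, -0.02325477, -0.99015111])) [[425.88588572   0.         243.17038307]
 [  0.         425.88588572 195.92952155]
 [  0.           0.           1.        ]] {'intrinsics': array([[279.29731482,   0.        , 253.18252116],
       [  0.        , 279.29731482, 191.80719243],
       [  0.        ,   0.        ,   1.        ]]), 'tool_from_camera': array([[ 6.41077798e-04, -9.72270396e-01, -2.33858645e-01,
         6.78579271e-02],
       [ 9.99999794e-01,  6.24967050e-04,  1.42995376e-04,
         6.98760816e-04],
       [ 7.12377684e-06, -2.33858689e-01,  9.72270597e-01,
        -1.79373842e-01],
       [ 0.00000000e+00,  0.00000000e+00,  0.00000000e+00,
         1.00000000e+00]])} 0.0188
```

View pics/top0.png

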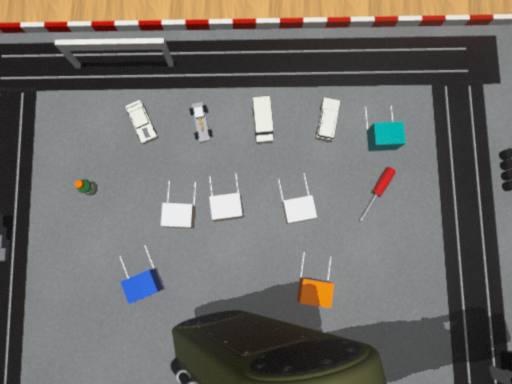

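View pics/sc0.png

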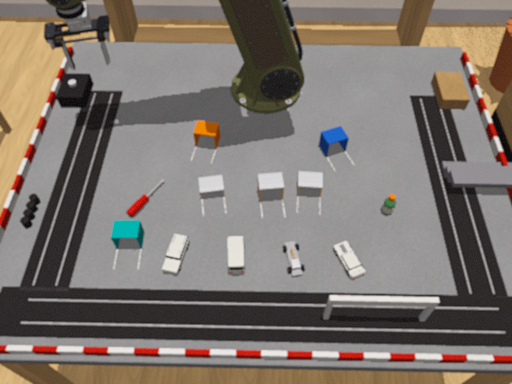

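The scene shows white garages at top px (178,215), (226,206), (300,208), with mouths towards +x. The vehicles are at (141,122), (263,120) and (328,119), and the chassis is at (201,122). The coloured garages are decoys. Next I'll measure with contours in both cameras.

```bash
cat > m.py <<'E'
from h import *
def tri(pt,ps):
    o1,d1=ray('top',pt);o2,d2=ray('scene',ps)
    s=np.linalg.lstsq(np.c_[d1,-d2],o2-o1,rcond=None)[0]
    a=o1+d1*s[0];b=o2+d2*s[1]; return (a+b)/2,np.linalg.norm(a-b)
E
python3 - <<'E'
from m import *
T=shot('top','t1');S=shot('scene','s1')
top=[('G_a',178,215),('G_b',226,206),('G_c',300,208),('carL',141,122),('carM',263,120),('carR',328,119),('chassis',201,122)]
def white(im,x,y,thr=150):
    g=im.min(2); w=26
    c=g[y-w:y+w,x-w:x+w]; c=cv2.resize(c,None,fx=4,fy=4,interpolation=cv2.INTER_CUBIC)
    m=(c>thr).astype(np.uint8); m=cv2.morphologyEx(m,cv2.MORPH_OPEN,np.ones((11,11)))
    n,l,s,ce=cv2.connectedComponentsWithStats(m)
    k=1+np.argmax(s[1:,4]); cs,_=cv2.findContours((l==k).astype(np.uint8),0,2)
    r=cv2.minAreaRect(np.vstack(cs)); b=cv2.boxPoints(r)
    f=lambda p:(np.array(p)+.5)/4-.5+[x-w,y-w]
    return f(r[0]),f(b),np.array(r[1])/4
sc={'G_a':(310,180),'G_b':(271,181),'G_c':(211,185)}
for n,x,y in top:
    c,b,sz=white(T,x,y)
    if n in sc:
        c2,_,_=white(S,*sc[n],120); p,e=tri(c,c2); print(n,'tri',p.round(3),round(e,4))
        z={'G_a':.05,'G_b':.064,'G_c':.036}[n]
        for z in(.036,.05,.064):
            q=np.array([at('top',v,z)[:2] for v in b]); print(z,q.mean(0).round(4),[round(float(np.linalg.norm(q[i]-q[i-1])),4) for i in (1,2)],(q-q.mean(0)).round(3).tolist())
    else:
        q=np.array([at('top',v,.03)[:2] for v in b]); e=q-np.roll(q,1,0); k=np.argmax(np.linalg.norm(e,axis=1)[:2]); print(n,'z=.03',q.mean(0).round(4),np.linalg.norm(e,axis=1)[:2].round(3),'dir',round(float(np.degrees(np.arctan2(e[k][1],e[k][0]))),1))
def crop(im,x0,y0,x1,y1,s): return cv2.resize(im[y0:y1,x0:x1],None,fx=s,fy=s,interpolation=cv2.INTER_CUBIC)
A=crop(T,115,85,365,235,3);cv2.imwrite('pics/cropT.png',A[:,:,::-1])
B=crop(S,150,160,380,285,3);cv2.imwrite('pics/cropS.png',B[:,:,::-1])
E
```

```text
G_a tri [0.45  0.13  0.065] 0.005
0.036 [0.4533 0.132 ] [0.0931, 0.0832] [[-0.044, 0.043], [0.049, 0.04], [0.044, -0.043], [-0.049, -0.039]]
0.05 [0.4517 0.1297] [0.0918, 0.0821] [[-0.043, 0.042], [0.048, 0.039], [0.043, -0.043], [-0.048, -0.039]]
0.064 [0.4502 0.1275] [0.0905, 0.0809] [[-0.043, 0.042], [0.048, 0.038], [0.043, -0.042], [-0.048, -0.038]]
G_b tri [0.456 0.019 0.067] 0.0017
0.036 [0.4602 0.0199] [0.0767, 0.0681] [[0.03, 0.042], [0.038, -0.034], [-0.03, -0.042], [-0.038, 0.034]]
0.05 [0.4586 0.0192] [0.0756, 0.0671] [[0.029, 0.041], [0.037, -0.034], [-0.029, -0.041], [-0.037, 0.033]]
0.064 [0.4569 0.0184] [0.0745, 0.0662] [[0.029, 0.041], [0.037, -0.033], [-0.029, -0.041], [-0.037, 0.033]]
G_c tri [ 0.462 -0.153  0.049] 0.0016
0.036 [ 0.4638 -0.1534] [0.0786, 0.0955] [[0.04, 0.047], [0.054, -0.031], [-0.04, -0.046], [-0.054, 0.03]]
0.05 [ 0.4621 -0.1517] [0.0775, 0.0941] [[0.039, 0.046], [0.054, -0.03], [-0.039, -0.045], [-0.053, 0.03]]
0.064 [ 0.4604 -0.15  ] [0.0764, 0.0928] [[0.039, 0.045], [0.053, -0.03], [-0.039, -0.045], [-0.053, 0.029]]
carL z=.03 [0.6883 0.2353] [0.065 0.044] dir 24.3
carM z=.03 [ 0.683  -0.0749] [0.092 0.046] dir 5.0
carR z=.03 [ 0.6716 -0.237 ] [0.043 0.1  ] dir -10.2
chassis z=.03 [0.6452 0.0756] [0.058 0.029] dir 9.8
```

View pics/cropT.png

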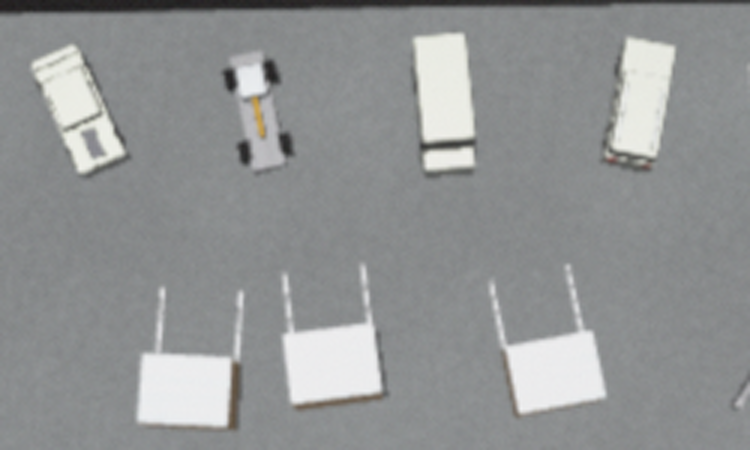

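View pics/cropS.png

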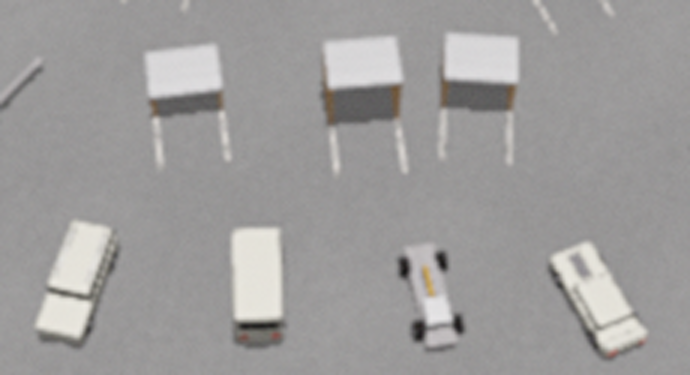

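The van (top px 263,119) and sports car (141,122) have their bonnets towards the robot. The estate (328,119) has its bonnet away from it. Garages from left to right are middle, high and low, which the scene view's apparent heights confirm. I'll fit poses from the corners.

```bash
python3 - <<'E'
from m import *
f=lambda p:[115+(p[0]+.5)/3-.5,85+(p[1]+.5)/3-.5]
G={'mid':(.05,[(142,352),(234,357),(231,429),(137,424)]),'high':(.064,[(284,334),(373,323),(382,395),(292,405)]),'low':(.036,[(506,346),(591,332),(606,397),(520,413)])}
for n,(z,c) in G.items():
    q=np.array([at('top',f(p),z)[:2] for p in c]); d=(q[0]-q[3])+(q[1]-q[2]); w=(q[0]-q[1])+(q[3]-q[2]); d2=np.array([w[1],-w[0]])
    print(n,q.mean(0).round(4),'deg',[round(float(np.degrees(np.arctan2(v[1],v[0]))),1) for v in(d,d2)],'depth,width',np.linalg.norm(d)/2,np.linalg.norm(w)/2)
L={'mid':[(163,290),(158,352),(242,292),(236,356)],'high':[(285,274),(291,332),(363,265),(371,322)],'low':[(492,283),(504,346),(568,266),(580,330)]}
for n,c in L.items():
    q=np.array([at('top',f(p),0)[:2] for p in c]); v=[q[0]-q[1],q[2]-q[3]]; print('lines',n,[round(float(np.degrees(np.arctan2(a[1],a[0]))),1) for a in v],q.round(3).tolist())
C={'low':[(33,68,.024),(78,45,.024),(127,157,.018),(84,174,.018)],'van':[(414,38,.054),(465,34,.054),(474,167,.027),(424,171,.027)],'est':[(628,38,.025),(675,45,.025),(655,160,.04),(607,151,.04)]}
for n,c in C.items():
    q=np.array([at('top',f(p),p[2])[:2] for p in c]); d=(q[0]-q[3])+(q[1]-q[2]);w=(q[0]-q[1])
    print(n,q.mean(0).round(4),'deg',round(float(np.degrees(np.arctan2(d[1],d[0]))),1),'len,w',np.linalg.norm(d)/2,np.linalg.norm(w))
o=ctrl.get_obs();print(o['ee_pos'],o['eef_rot'],o['time_s'])
E
```

```text
mid [0.4337 0.1319] deg [-2.7, -3.9] depth,width 0.056307816714714014 0.07276344887629078
high [0.4511 0.0166] deg [6.3, 5.9] depth,width 0.05577053839547219 0.06933231130434207
low [ 0.4456 -0.1581] deg [10.6, 9.2] depth,width 0.053435975086135915 0.06868769945090722
lines mid [-4.0, -5.2] [[0.522, 0.16], [0.47, 0.163], [0.519, 0.094], [0.466, 0.099]]
lines high [5.7, 7.2] [[0.534, 0.059], [0.485, 0.054], [0.54, -0.006], [0.493, -0.012]]
lines low [9.3, 8.6] [[0.524, -0.112], [0.471, -0.121], [0.537, -0.176], [0.484, -0.184]]
low [0.6694 0.2258] deg 24.4 len,w 0.10088351271756198 0.04168259769772704
van [ 0.6651 -0.0742] deg 3.7 len,w 0.1029606311970473 0.0411588051174596
est [ 0.6695 -0.2352] deg -13.2 len,w 0.10339455630216651 0.03908694968069702
[ 0.13437471 -0.53331315  0.2054495 ] [-3.14159191e+00  1.36600797e-05  2.46814810e-01] 0.65
```

```bash
cat > go.py <<'E'
import sys
from h import *
from scipy.spatial.transform import Rotation as Ro
def rel(x,y,z,yaw,p=None,r=None):
    o=ctrl.get_obs(); p=o['ee_pos'] if p is None else p
    R=Ro.from_euler('xyz',o['eef_rot']); T=Ro.from_euler('xyz',[np.pi,0,np.radians(yaw)])
    d=R.inv().apply(np.array([x,y,z])-p)/.03; w=np.degrees((R.inv()*T).as_rotvec())/6
    return np.r_[d,w].round(2)
if __name__=='__main__':
    o=ctrl.get_obs(); print('t',o['time_s'],'p',np.round(o['ee_pos'],4),np.degrees(o['eef_rot']).round(1),'F',np.round(o['force'],1),'g',round(o['grip_width'],4),round(o['grip_force'],1))
    a=[float(v) for v in sys.argv[1:]]
    for i in range(0,len(a),4): print(rel(*a[i:i+4]).tolist())
E
python3 go.py .699 -.072 .12 4
```

```text
t 0.65 p [ 0.1344 -0.5333  0.2054] [-180.     0.    14.1] F [-0.3 -0.6 -1.3] g 0.094 0.0
[22.01, -10.31, 2.85, 0.0, 0.0, 1.69]
```

>>> step_arm([
  [[22,-10.3,2.85,0,0,1.7],[22,-10.3,2.85,0,0,1.7],[22,-10.3,2.85,0,0,1.7],[22,-10.3,2.85,0,0,1.7],[22,-10.3,2.85,0,0,1.7],[22,-10.3,2.85,0,0,1.7],[22,-10.3,2.85,0,0,1.7],[22,-10.3,2.85,0,0,1.7]],
], grip=1)

```text
time_s: 1.32
ee_pos: [0.3905, -0.3238, 0.1669]
eef_rot: [3.141, -0.0, 0.069]
force: [-0.5, -1.5, 0.1]
grip_width: 0.0939
grip_force: 0.0
```

```bash
python3 go.py .699 -.072 .12 4
```

```text
t 1.3167 p [ 0.3905 -0.3238  0.1669] [180.   -0.    3.9] F [-0.5 -1.5  0.1] g 0.0939 0.0
[10.83, -7.67, 1.56, 0.0, -0.0, -0.01]
```

>>> step_arm([
  [[10.8,-7.65,1.55,0,0,0],[10.8,-7.65,1.55,0,0,0],[10.8,-7.65,1.55,0,0,0],[10.8,-7.65,1.55,0,0,0],[10.8,-7.65,1.55,0,0,0],[10.8,-7.65,1.55,0,0,0],[10.8,-7.65,1.55,0,0,0],[10.8,-7.65,1.55,0,0,0]],
])

```text
time_s: 1.98
ee_pos: [0.6469, -0.1142, 0.1278]
eef_rot: [3.142, -0.0, 0.069]
force: [0.4, -1.4, -0.3]
grip_width: 0.0942
grip_force: 0.0
```

>>> step_arm([
  [[2,-1.4,0.28,0,0,0],[2,-1.4,0.28,0,0,0],[2,-1.4,0.28,0,0,0],[2,-1.4,0.28,0,0,0]],
])

```text
time_s: 2.32
ee_pos: [0.7028, -0.0686, 0.1183]
eef_rot: [-3.141, 0.001, 0.071]
force: [0.7, -0.1, 0.8]
grip_width: 0.0943
grip_force: 0.0
```

```bash
python3 go.py .699 -.072 .12 4 .699 -.072 .004 4
```

```text
t 2.3167 p [ 0.7028 -0.0686  0.1183] [-1.8e+02  1.0e-01  4.1e+00] F [ 0.7 -0.1  0.8] g 0.0943 0.0
[-0.13, 0.1, -0.06, -0.0, 0.01, 0.01]
[-0.13, 0.11, 3.81, -0.0, 0.01, 0.01]
```

>>> step_arm([
  [[-0.1,0.1,1.2,0,0,0],[-0.1,0.1,2.4,0,0,0],[-0.1,0.1,3.2,0,0,0],[-0.1,0.1,3.6,0,0,0],[-0.1,0.1,3.8,0,0,0],[-0.1,0.1,3.8,0,0,0]],
])

```text
time_s: 2.82
ee_pos: [0.6995, -0.0737, 0.0057]
eef_rot: [-3.142, 0.0, 0.068]
force: [-0.4, 0.9, 0.8]
grip_width: 0.0939
grip_force: 0.0
```

>>> step_arm([
  [[0,0,0,0,0,0],[0,0,0,0,0,0],[0,0,0,0,0,0],[0,0,0,0,0,0],[0,0,0,0,0,0],[0,0,0,0,0,0],[0,0,0,0,0,0],[0,0,0,0,0,0]],
], grip=0.3, squeeze=45)

```text
time_s: 3.48
ee_pos: [0.6998, -0.0729, 0.0057]
eef_rot: [-3.141, -0.0, 0.069]
force: [-0.3, 0.3, 0.5]
grip_width: 0.0439
grip_force: 5.0
```

```bash
python3 go.py .699 -.072 .004 4; python3 -c "
from h import *
shot('wrist','w1');shot('top','t2')"
```

```text
t 3.4833 p [ 0.6998 -0.0729  0.0057] [-180.    -0.     3.9] F [-0.3  0.3  0.5] g 0.0439 5.0
[-0.02, -0.03, 0.06, -0.0, -0.0, -0.01]
```

View pics/w1.png

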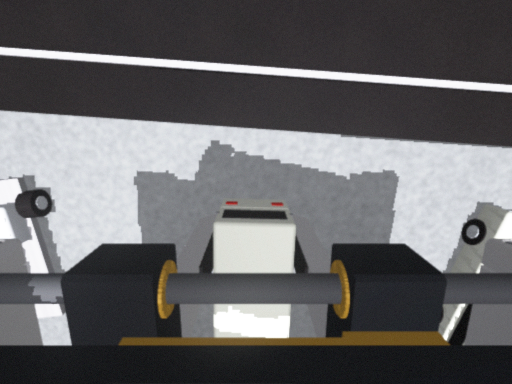

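The fingers hold the van squarely across its tail at px (253,265), with an opening of 44 mm as expected. Lifting.

>>> step_arm([
  [[0,0,0,0,0,0],[0,0,0,0,0,0],[0,0,-0.2,0,0,0],[0,0,-0.5,0,0,0],[0,0,-0.8,0,0,0],[0,0,-1,0,0,0],[0,0,-1,0,0,0]],
])

```text
time_s: 4.17
ee_pos: [0.7007, -0.0732, 0.0381]
eef_rot: [3.141, -0.003, 0.069]
force: [-0.6, -0.9, -1.4]
grip_width: 0.0437
grip_force: 44.9
```

```bash
python3 - <<'E'
from h import *
im=shot('scene','s2'); print(ctrl.masks_of('van','scene')[0]['at'])
cv2.imwrite('pics/s2c.png',cv2.resize(im[170:300,180:300],None,fx=5,fy=4.5,interpolation=cv2.INTER_CUBIC)[:,:,::-1])
import numpy as np
E
# slide start: axis +.063+.07 from high garage
python3 go.py .583 .031 .04 6.2
```

```text
[231.0, 258.6]
t 4.2667 p [ 0.6999 -0.0731  0.0361] [180.   -0.    3.9] F [-0.1  0.1 -1.4] g 0.0435 44.9
[-3.65, -3.73, -0.13, 0.0, -0.01, -0.38]
```

View pics/s2c.png

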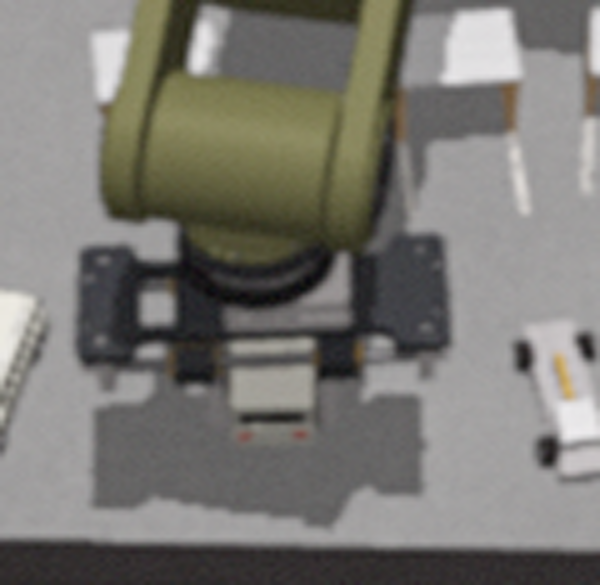

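>>> step_arm([
  [[-1,-0.5,0,0,0,0],[-2,-1.5,0,0,0,-0.1],[-2.9,-2.6,0,0,0,-0.25],[-3.4,-3.4,0,0,0,-0.38],[-3.65,-3.73,0,0,0,-0.38],[-3.65,-3.73,0,0,0,-0.38],[-3.65,-3.73,0,0,0,-0.38]],
])

```text
time_s: 4.85
ee_pos: [0.5832, 0.031, 0.0358]
eef_rot: [3.141, -0.0, 0.109]
force: [0.8, 0.3, -1.1]
grip_width: 0.0435
grip_force: 44.9
```

```bash
python3 go.py .583 .031 .0065 6.2;python3 -c "
from h import *
im=shot('top','t3')
cv2.imwrite('pics/t3c.png',cv2.resize(im[80:230,150:350],None,fx=4,fy=4,interpolation=cv2.INTER_CUBIC)[:,:,::-1]);shot('wrist','w2')"
```

```text
t 4.85 p [0.5832 0.031  0.0358] [180.   -0.    6.2] F [ 0.8  0.3 -1.1] g 0.0435 44.9
[-0.01, -0.0, 0.98, 0.0, -0.0, 0.01]
```

View pics/t3c.png

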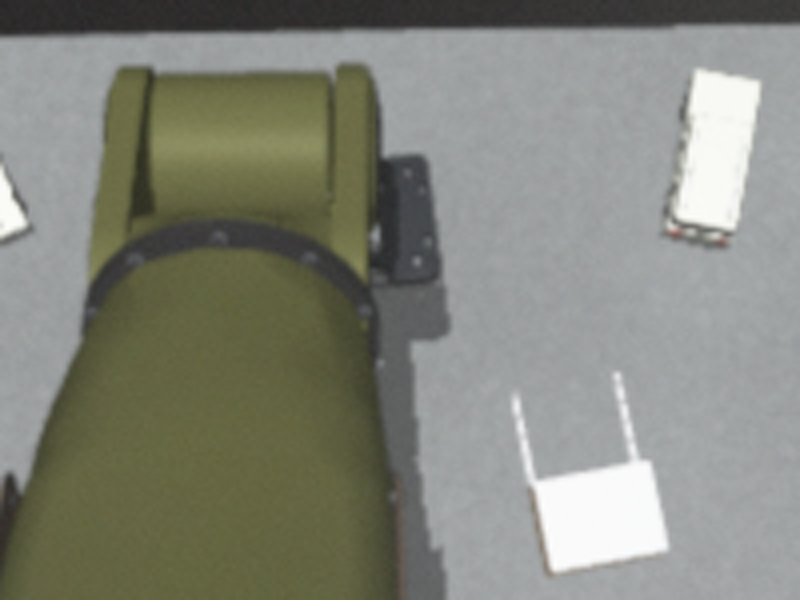

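The arm hides the high garage in this view, though the estate and low garage remain as measured. Lowering, then sliding in by force feedback.

>>> step_arm([
  [[0,0,0.4,0,0,0],[0,0,0.75,0,0,0],[0,0,0.95,0,0,0],[0,0,1.0,0,0,0],[0,0,1.0,0,0,0]],
])

```text
time_s: 5.37
ee_pos: [0.5827, 0.0305, 0.0053]
eef_rot: [3.141, 0.001, 0.108]
force: [-3.7, -1.5, 8.1]
grip_width: 0.0439
grip_force: 44.9
```

>>> step_arm([
  [[-0.3,0,0,0,0,0],[-0.7,0,0,0,0,0],[-1.1,0,0,0,0,0],[-1.4,0,0,0,0,0],[-1.7,0,0,0,0,0],[-1.9,0,0,0,0,0],[-2.0,0,0,0,0,0],[-2.0,0,0,0,0,0]],
])

```text
time_s: 6.03
ee_pos: [0.5228, 0.0244, 0.0054]
eef_rot: [3.142, 0.001, 0.108]
force: [-1.8, -0.8, 1.0]
grip_width: 0.0436
grip_force: 44.9
```

>>> step_arm([
  [[-0.08,0,0,0,0,0],[-0.15,0,0,0,0,0],[-0.2,0,0,0,0,0],[-0.25,0,0,0,0,0],[-0.25,0,0,0,0,0]],
])

```text
time_s: 6.45
ee_pos: [0.5153, 0.0238, 0.0055]
eef_rot: [-3.142, 0.001, 0.109]
force: [0.4, -0.1, -1.3]
grip_width: 0.0434
grip_force: 44.9
```

>>> step_arm([
  [[-0.05,0,0,0,0,0],[-0.1,0,0,0,0,0],[-0.12,0,0,0,0,0]],
])

```text
time_s: 6.7
ee_pos: [0.5148, 0.0237, 0.0067]
eef_rot: [3.141, -0.007, 0.108]
force: [16.0, 4.3, -4.3]
grip_width: 0.0435
grip_force: 44.9
```

>>> step_arm([
  [[-0.05,0,0,0,0,0],[-0.1,0,0,0,0,0],[-0.12,0,0,0,0,0]],
])

```text
time_s: 6.95
ee_pos: [0.5147, 0.0237, 0.0081]
eef_rot: [3.141, -0.016, 0.108]
force: [31.7, 8.7, -6.1]
grip_width: 0.0432
grip_force: 44.9
```

Contact came at x=.5148, against .5136 predicted. Backing off slightly, then releasing.

>>> step_arm([
  [[0.15,0,0,0,0,0],[0.27,0,0.0,0,0,0],[0.27,0,0.02,0,0,0],[0.27,0,0.02,0,0,0]],
])

```text
time_s: 7.28
ee_pos: [0.5171, 0.0239, 0.0053]
eef_rot: [3.142, -0.001, 0.108]
force: [2.6, 0.2, 2.6]
grip_width: 0.0439
grip_force: 44.9
```

>>> step_arm([
  [[0,0,0,0,0,0],[0,0,0,0,0,0],[0,0,0,0,0,0],[0,0,0,0,0,0],[0,0,0,0,0,0]],
], grip=0.75)

```text
time_s: 7.7
ee_pos: [0.5164, 0.0239, 0.005]
eef_rot: [-3.142, 0.0, 0.109]
force: [-0.2, 0.6, -0.1]
grip_width: 0.0698
grip_force: 0.0
```

>>> step_arm([
  [[0,0,-0.5,0,0,0],[0,0,-1.5,0,0,0],[0,0,-2.8,0,0,0],[0,0,-4,0,0,0],[0,0,-4,0,0,0],[0,0,-4,0,0,0]],
])

```text
time_s: 8.2
ee_pos: [0.5173, 0.0238, 0.1267]
eef_rot: [3.141, -0.003, 0.109]
force: [0.2, -0.0, 0.1]
grip_width: 0.0704
grip_force: 0.0
```

```bash
python3 go.py .703 -.243 .125 -13.2
```

```text
t 8.2 p [0.5173 0.0238 0.1267] [180.   -0.2   6.2] F [ 0.2 -0.   0.1] g 0.0704 0.0
[5.19, 9.51, 0.08, -0.0, -0.03, 3.24]
```

>>> step_arm([
  [[5.2,9.5,0,0,0,3.24],[5.2,9.5,0,0,0,3.24],[5.2,9.5,0,0,0,3.24],[5.2,9.5,0,0,0,3.24],[5.2,9.5,0,0,0,3.24],[5.2,9.5,0,0,0,3.24],[5.2,9.5,0,0,0,3.24],[5.2,9.5,0,0,0,3.24]],
], grip=1)

```text
time_s: 8.87
ee_pos: [0.7027, -0.245, 0.1224]
eef_rot: [-3.141, 0.003, -0.232]
force: [0.6, -0.2, 0.5]
grip_width: 0.0939
grip_force: 0.0
```

```bash
python3 go.py .703 -.243 .1 -13.2; python3 -c "
from h import *
shot('top','t4')
for r in ctrl.masks_of('van','top')+ctrl.place_of('van','top'):
  print(r['confidence'],r['at'],at('top',r['at'],.054 if 'pixels' in r else 0)[:2])
im=cv2.imread('pics/t4.png'); cv2.imwrite('pics/t4c.png',cv2.resize(im[80:240,110:360],None,fx=3,fy=3,interpolation=cv2.INTER_CUBIC))"
```

```text
t 8.8667 p [ 0.7027 -0.245   0.1224] [-180.     0.2  -13.3] F [ 0.6 -0.2  0.5] g 0.0939 0.0
[-0.0, -0.07, 0.75, -0.0, 0.03, -0.01]
0.65 [222.2, 182.9] [0.50701732 0.0246317 ]
0.56 [226.3, 195.0] [0.48557587 0.01776029]
```

View pics/t4c.png

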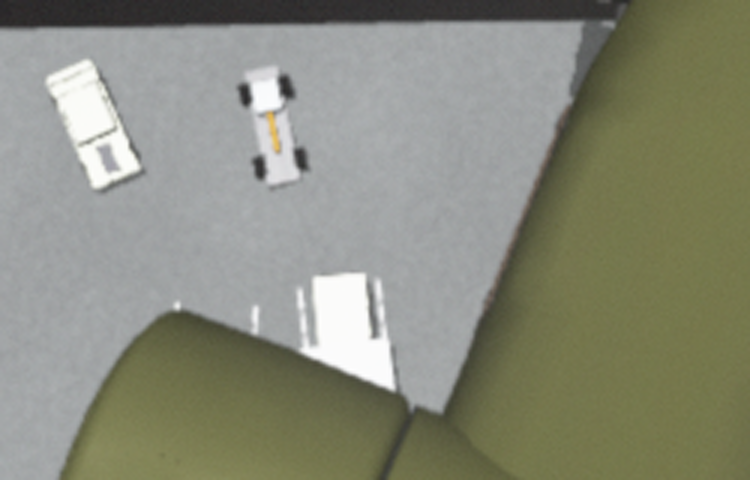

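The van stands in the high garage at crop px (342,310), centred between the floor lines and upright. Now the estate: descend and grip.

>>> step_arm([
  [[0,0,1.2,0,0,0],[0,0,2.4,0,0,0],[0,0,3.2,0,0,0],[0,0,3.7,0,0,0],[0,0,3.92,0,0,0],[0,0,3.92,0,0,0]],
])

```text
time_s: 9.52
ee_pos: [0.702, -0.2417, 0.0064]
eef_rot: [-3.141, 0.002, -0.23]
force: [0.2, -0.8, 0.6]
grip_width: 0.0937
grip_force: 0.0
```

>>> step_arm([
  [[0,0,0,0,0,0],[0,0,0,0,0,0],[0,0,0,0,0,0],[0,0,0,0,0,0],[0,0,0,0,0,0],[0,0,0,0,0,0],[0,0,0,0,0,0],[0,0,0,0,0,0]],
], grip=0.3)

```text
time_s: 10.18
ee_pos: [0.7026, -0.2425, 0.0075]
eef_rot: [-3.142, -0.0, -0.231]
force: [0.5, -0.2, 0.6]
grip_width: 0.0436
grip_force: 0.3
```

>>> step_arm([
  [[0,0,0,0,0,0],[0,0,0,0,0,0],[0,0,-0.2,0,0,0],[0,0,-0.6,0,0,0],[0,0,-1.2,0,0,0],[0,0,-2,0,0,0],[0,0,-3,0,0,0],[0,0,-3,0,0,0]],
])

```text
time_s: 10.85
ee_pos: [0.7049, -0.2435, 0.1058]
eef_rot: [3.14, -0.01, -0.231]
force: [0.1, -0.5, 0.3]
grip_width: 0.0437
grip_force: 45.0
```

```bash
python3 go.py .567 .123 .097 -4; python3 -c "
from h import *
shot('wrist','w4')"
```

```text
t 10.85 p [ 0.7049 -0.2435  0.1058] [179.9  -0.6 -13.2] F [ 0.1 -0.5  0.3] g 0.0437 45.0
[-7.27, -10.84, 0.2, 0.02, -0.09, -1.54]
```

View pics/w4.png

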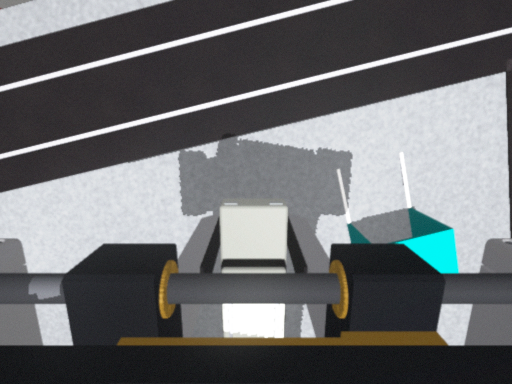

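The estate is held squarely at px (253,235) with its shadow clear of the table, so it is lifted. Carrying it left.

>>> step_arm([
  [[-1,-1,0,0,0,-0.1],[-2,-2.2,0,0,0,-0.3],[-3,-3.5,0,0,0,-0.5],[-3.8,-4.8,0,0,0,-0.8],[-4.7,-6,0,0,0,-1],[-5.5,-7.3,0,0,0,-1.3],[-6.2,-8.5,0,0,0,-1.5],[-6.8,-9.6,0,0,0,-1.54]],
])

```text
time_s: 11.57
ee_pos: [0.5743, 0.0661, 0.0973]
eef_rot: [3.142, 0.001, -0.068]
force: [0.7, 0.2, -2.2]
grip_width: 0.0436
grip_force: 45.0
```

```bash
python3 go.py .567 .123 .03 -4
```

```text
t 11.5667 p [0.5743 0.0661 0.0973] [180.    0.   -3.9] F [ 0.7  0.2 -2.2] g 0.0436 45.0
[-0.37, -1.88, 2.24, 0.0, 0.01, 0.01]
```

>>> step_arm([
  [[-0.2,-0.8,0,0,0,0],[-0.3,-1.4,0,0,0,0],[-0.35,-1.75,0,0,0,0],[-0.35,-1.8,0,0,0,0],[-0.35,-1.8,0,0,0,0],[-0.35,-1.8,0,0,0,0]],
])

```text
time_s: 12.07
ee_pos: [0.5692, 0.118, 0.0973]
eef_rot: [3.141, 0.0, -0.07]
force: [-0.2, -0.5, -0.3]
grip_width: 0.0433
grip_force: 45.0
```

```bash
python3 go.py .567 .123 .0075 -4
```

```text
t 12.0667 p [0.5692 0.118  0.0973] [180.   0.  -4.] F [-0.2 -0.5 -0.3] g 0.0433 45.0
[-0.08, -0.16, 2.99, 0.0, 0.0, -0.0]
```

>>> step_arm([
  [[0,-0.16,0.8,0,0,0],[0,-0.16,1.6,0,0,0],[0,-0.16,2.3,0,0,0],[0,-0.16,2.75,0,0,0],[0,-0.16,2.95,0,0,0],[0,-0.16,3.0,0,0,0],[0,-0.16,3.0,0,0,0]],
])

```text
time_s: 12.65
ee_pos: [0.5697, 0.1228, 0.0077]
eef_rot: [3.141, 0.0, -0.071]
force: [0.0, -0.2, -1.0]
grip_width: 0.0433
grip_force: 45.0
```

>>> step_arm([
  [[-0.3,0,0,0,0,0],[-0.7,0,0,0,0,0],[-1.1,0,0,0,0,0],[-1.4,0,0,0,0,0],[-1.7,0,0,0,0,0],[-1.9,0,0,0,0,0],[-2.0,0,0,0,0,0],[-2.0,0,0,0,0,0]],
])

```text
time_s: 13.32
ee_pos: [0.5094, 0.1279, 0.0078]
eef_rot: [-3.142, -0.0, -0.07]
force: [-0.3, -0.6, -2.0]
grip_width: 0.0434
grip_force: 45.0
```

>>> step_arm([
  [[-0.08,0,0,0,0,0],[-0.15,0,0,0,0,0],[-0.23,0,0,0,0,0],[-0.3,0,0,0,0,0],[-0.3,0,0,0,0,0]],
])

```text
time_s: 13.73
ee_pos: [0.5002, 0.1287, 0.0075]
eef_rot: [3.142, 0.0, -0.069]
force: [-1.3, 0.1, 0.3]
grip_width: 0.0435
grip_force: 45.0
```

>>> step_arm([
  [[-0.05,0,0,0,0,0],[-0.1,0,0,0,0,0],[-0.12,0,0,0,0,0]],
])

```text
time_s: 13.98
ee_pos: [0.4968, 0.1289, 0.0075]
eef_rot: [-3.142, -0.0, -0.069]
force: [2.8, 1.2, -1.3]
grip_width: 0.0435
grip_force: 45.0
```

>>> step_arm([
  [[-0.05,0,0,0,0,0],[-0.1,0,0,0,0,0],[-0.12,0,0,0,0,0]],
])

```text
time_s: 14.23
ee_pos: [0.4967, 0.1293, 0.0089]
eef_rot: [-3.14, -0.009, -0.069]
force: [20.0, -1.8, -3.4]
grip_width: 0.0433
grip_force: 45.0
```

Contact at x=.4967, against .497 predicted. Backing off, releasing and raising.

>>> step_arm([
  [[0.1,0,0,0,0,0],[0.17,0,0.0,0,0,0],[0.17,0,0.03,0,0,0],[0.17,0,0.03,0,0,0]],
])

```text
time_s: 14.57
ee_pos: [0.4988, 0.1288, 0.0073]
eef_rot: [-3.142, -0.001, -0.069]
force: [-2.0, -1.3, 10.1]
grip_width: 0.0436
grip_force: 45.0
```

>>> step_arm([
  [[0,0,0,0,0,0],[0,0,0,0,0,0],[0,0,0,0,0,0],[0,0,0,0,0,0],[0,0,0,0,0,0]],
], grip=0.75)

```text
time_s: 14.98
ee_pos: [0.4983, 0.1288, 0.0064]
eef_rot: [3.142, 0.0, -0.069]
force: [-0.2, -0.4, -0.3]
grip_width: 0.0698
grip_force: 0.0
```

>>> step_arm([
  [[0,0,-0.5,0,0,0],[0,0,-1.5,0,0,0],[0,0,-2.8,0,0,0],[0,0,-4,0,0,0],[0,0,-4,0,0,0],[0,0,-4,0,0,0]],
])

```text
time_s: 15.48
ee_pos: [0.4992, 0.129, 0.1282]
eef_rot: [-3.141, -0.004, -0.069]
force: [-0.3, -0.0, 0.1]
grip_width: 0.0705
grip_force: 0.0
```

```bash
python3 go.py .70 .24 .12 24.4
```

```text
t 15.4833 p [0.4992 0.129  0.1282] [-179.9   -0.2   -4. ] F [-0.3 -0.   0.1] g 0.0705 0.0
[6.42, -4.16, 0.3, -0.0, -0.04, -4.73]
```

>>> step_arm([
  [[6.4,-4.15,0,0,0,-4.73],[6.4,-4.15,0,0,0,-4.73],[6.4,-4.15,0,0,0,-4.73],[6.4,-4.15,0,0,0,-4.73],[6.4,-4.15,0,0,0,-4.73],[6.4,-4.15,0,0,0,-4.73],[6.4,-4.15,0,0,0,-4.73],[6.4,-4.15,0,0,0,-4.73]],
], grip=1)

```text
time_s: 16.15
ee_pos: [0.6981, 0.2398, 0.1231]
eef_rot: [-3.141, 0.004, 0.426]
force: [-0.4, 0.4, -0.3]
grip_width: 0.0938
grip_force: 0.0
```

```bash
python3 go.py .70 .24 .006 24.4; python3 -c "
from h import *
a=shot('top','t5');b=shot('wrist','w5')
r=lambda i,f:cv2.resize(i,None,fx=f,fy=f,interpolation=cv2.INTER_CUBIC)
cv2.imwrite('pics/c5.png',np.vstack([r(a[85:240,110:360],1.6),r(b,.78125)[:,:400]])[:,:,::-1])"
```

```text
t 16.15 p [0.6981 0.2398 0.1231] [-180.     0.2   24.4] F [-0.4  0.4 -0.3] g 0.0938 0.0
[0.08, 0.02, 3.9, -0.01, 0.04, 0.0]
```

View pics/c5.png

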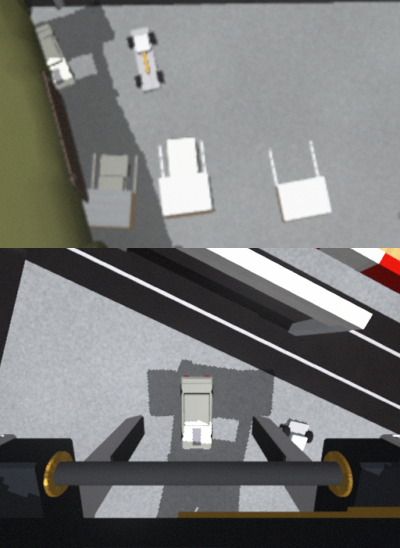

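The van and estate sit straight between their lines (crop px (183,175) and (113,185)). The sports car is centred between the open fingers at wrist crop px (197,410). Descend and grip.

>>> step_arm([
  [[0.05,0,1.2,0,0,0],[0.05,0,2.4,0,0,0],[0.05,0,3.2,0,0,0],[0.05,0,3.7,0,0,0],[0.05,0,3.97,0,0,0],[0.05,0,3.97,0,0,0]],
])

```text
time_s: 16.75
ee_pos: [0.6993, 0.2399, 0.0067]
eef_rot: [-3.141, 0.002, 0.426]
force: [-0.8, -0.3, -0.9]
grip_width: 0.0941
grip_force: 0.0
```

>>> step_arm([
  [[0,0,0,0,0,0],[0,0,0,0,0,0],[0,0,0,0,0,0],[0,0,0,0,0,0],[0,0,0,0,0,0],[0,0,0,0,0,0],[0,0,0,0,0,0],[0,0,0,0,0,0]],
], grip=0.3)

```text
time_s: 17.42
ee_pos: [0.7, 0.2404, 0.0076]
eef_rot: [-3.142, -0.0, 0.426]
force: [1.0, -0.2, 0.1]
grip_width: 0.0442
grip_force: 1.7
```

>>> step_arm([
  [[0,0,0,0,0,0],[0,0,0,0,0,0],[0,0,-0.2,0,0,0],[0,0,-0.6,0,0,0],[0,0,-1.2,0,0,0],[0,0,-2,0,0,0],[0,0,-3,0,0,0],[0,0,-3,0,0,0]],
])

```text
time_s: 18.08
ee_pos: [0.7023, 0.241, 0.1058]
eef_rot: [3.14, -0.01, 0.426]
force: [1.1, 0.6, -0.9]
grip_width: 0.0429
grip_force: 45.0
```

```bash
python3 go.py .577 -.137 .1 9.3; python3 -c "
from h import *
shot('wrist','w6')"
```

```text
t 18.0833 p [0.7023 0.241  0.1058] [179.9  -0.6  24.4] F [ 1.1  0.6 -0.9] g 0.0429 45.0
[-9.01, 9.75, 0.12, 0.0, -0.09, 2.52]
```

View pics/w6.png

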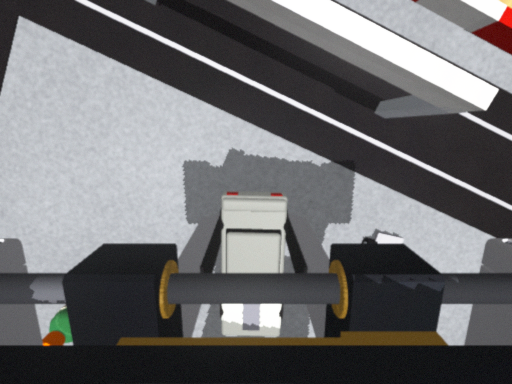

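The sports car is lifted and held square (px 253,250). Carrying it right.

>>> step_arm([
  [[-1,1,0,0,0,0.2],[-2.1,2.2,0,0,0,0.5],[-3.2,3.4,0,0,0,0.8],[-4.3,4.6,0,0,0,1.2],[-5.4,5.8,0,0,0,1.6],[-6.5,7,0,0,0,2],[-7.6,8.2,0,0,0,2.4],[-8.6,9.3,0,0,0,2.52]],
])

```text
time_s: 18.8
ee_pos: [0.5934, -0.0776, 0.0973]
eef_rot: [-3.141, 0.001, 0.16]
force: [-0.0, -0.6, -1.6]
grip_width: 0.0434
grip_force: 45.0
```

```bash
python3 go.py .577 -.137 .1 9.3
```

```text
t 18.8 p [ 0.5934 -0.0776  0.0973] [-180.     0.     9.1] F [-0.  -0.6 -1.6] g 0.0434 45.0
[-0.85, 1.87, -0.09, -0.0, 0.01, -0.03]
```

>>> step_arm([
  [[-0.4,0.8,0,0,0,-0.03],[-0.65,1.4,0,0,0,-0.03],[-0.8,1.8,0,0,0,-0.03],[-0.85,1.9,0,0,0,-0.03],[-0.85,1.9,0,0,0,-0.03],[-0.85,1.9,0,0,0,-0.03]],
])

```text
time_s: 19.3
ee_pos: [0.5789, -0.1353, 0.0973]
eef_rot: [-3.141, 0.0, 0.166]
force: [-0.4, 1.7, -1.4]
grip_width: 0.0436
grip_force: 45.0
```

```bash
python3 go.py .577 -.137 .0076 9.3
```

```text
t 19.3 p [ 0.5789 -0.1353  0.0973] [-180.     0.     9.5] F [-0.4  1.7 -1.4] g 0.0436 45.0
[-0.07, 0.04, 2.99, -0.0, 0.0, 0.03]
```

>>> step_arm([
  [[0,0.04,0.8,0,0,0],[0,0.04,1.6,0,0,0],[0,0.04,2.3,0,0,0],[0,0.04,2.75,0,0,0],[0,0.04,2.95,0,0,0],[0,0.04,3.0,0,0,0],[0,0.04,3.0,0,0,0]],
])

```text
time_s: 19.88
ee_pos: [0.5794, -0.1369, 0.0079]
eef_rot: [3.141, -0.0, 0.166]
force: [0.1, -0.3, -0.8]
grip_width: 0.0431
grip_force: 45.0
```

>>> step_arm([
  [[-0.3,0,0,0,0,0],[-0.7,0,0,0,0,0],[-1.1,0,0,0,0,0],[-1.4,0,0,0,0,0],[-1.7,0,0,0,0,0],[-1.9,0,0,0,0,0],[-2.0,0,0,0,0,0],[-2.0,0,0,0,0,0]],
])

```text
time_s: 20.55
ee_pos: [0.5195, -0.1475, 0.0077]
eef_rot: [3.141, -0.0, 0.165]
force: [1.0, 0.3, -0.8]
grip_width: 0.0433
grip_force: 45.0
```

>>> step_arm([
  [[-0.08,0,0,0,0,0],[-0.15,0,0,0,0,0],[-0.23,0,0,0,0,0],[-0.3,0,0,0,0,0],[-0.3,0,0,0,0,0]],
])

```text
time_s: 20.97
ee_pos: [0.5106, -0.1489, 0.0075]
eef_rot: [-3.142, 0.0, 0.165]
force: [-0.9, -0.3, -0.2]
grip_width: 0.0433
grip_force: 45.0
```

>>> step_arm([
  [[-0.05,0,0,0,0,0],[-0.08,0,0,0,0,0],[-0.08,0,0,0,0,0]],
])

```text
time_s: 21.22
ee_pos: [0.5084, -0.1493, 0.0075]
eef_rot: [-3.142, 0.0, 0.165]
force: [-0.1, -0.4, -0.6]
grip_width: 0.0433
grip_force: 45.0
```

>>> step_arm([
  [[-0.05,0,0,0,0,0],[-0.08,0,0,0,0,0],[-0.08,0,0,0,0,0]],
])

```text
time_s: 21.47
ee_pos: [0.506, -0.1497, 0.0075]
eef_rot: [-3.142, 0.0, 0.165]
force: [-0.1, 0.2, -0.8]
grip_width: 0.043
grip_force: 45.0
```

>>> step_arm([
  [[-0.05,0,0,0,0,0],[-0.08,0,0,0,0,0],[-0.08,0,0,0,0,0]],
])

```text
time_s: 21.72
ee_pos: [0.504, -0.15, 0.0077]
eef_rot: [3.141, -0.001, 0.165]
force: [3.6, 1.4, -0.6]
grip_width: 0.0436
grip_force: 45.0
```

>>> step_arm([
  [[-0.04,0,0,0,0,0],[-0.04,0,0,0,0,0]],
])

```text
time_s: 21.88
ee_pos: [0.5039, -0.1501, 0.0081]
eef_rot: [3.141, -0.003, 0.165]
force: [9.3, 2.6, -1.4]
grip_width: 0.0436
grip_force: 44.9
```

>>> step_arm([
  [[0.06,0,0,0,0,0],[0.08,0,0.02,0,0,0],[0.08,0,0.02,0,0,0]],
])

```text
time_s: 22.13
ee_pos: [0.5048, -0.1498, 0.0073]
eef_rot: [-3.141, 0.001, 0.165]
force: [-2.6, 2.4, 9.5]
grip_width: 0.0433
grip_force: 45.0
```

>>> step_arm([
  [[0,0,0,0,0,0],[0,0,0,0,0,0],[0,0,0,0,0,0],[0,0,0,0,0,0],[0,0,0,0,0,0]],
], grip=0.75)

```text
time_s: 22.55
ee_pos: [0.5048, -0.1498, 0.0067]
eef_rot: [-3.141, 0.0, 0.165]
force: [-0.2, 0.2, -0.9]
grip_width: 0.0699
grip_force: 0.0
```

>>> step_arm([
  [[0,0,-0.5,0,0,0],[0,0,-1.5,0,0,0],[0,0,-2.8,0,0,0],[0,0,-4,0,0,0],[0,0,-5,0,0,0],[0,0,-5,0,0,0]],
])

```text
time_s: 23.05
ee_pos: [0.507, -0.1506, 0.163]
eef_rot: [3.137, -0.008, 0.165]
force: [0.8, 0.1, 0.9]
grip_width: 0.0703
grip_force: 0.0
```

```bash
python3 go.py .3 -.45 .2 10
```

```text
t 23.05 p [ 0.507  -0.1506  0.163 ] [179.7  -0.4   9.5] F [0.8 0.1 0.9] g 0.0703 0.0
[-8.44, 8.71, -1.26, 0.04, -0.07, -0.09]
```

>>> step_arm([
  [[-8.4,8.7,-1.2,0,0,0],[-8.4,8.7,-1.2,0,0,0],[-8.4,8.7,-1.2,0,0,0],[-8.4,8.7,-1.2,0,0,0],[-8.4,8.7,-1.2,0,0,0],[-8.4,8.7,-1.2,0,0,0],[-8.4,8.7,-1.2,0,0,0],[-8.4,8.7,-1.2,0,0,0]],
])

```text
time_s: 23.72
ee_pos: [0.3153, -0.4245, 0.1896]
eef_rot: [-3.141, 0.0, 0.165]
force: [1.0, -0.6, 0.8]
grip_width: 0.0704
grip_force: 0.0
```

```bash
python3 -c "
from h import *
a=shot('top','t7');b=shot('scene','s7')
r=lambda i:cv2.resize(i,(750,290),interpolation=cv2.INTER_CUBIC)
cv2.imwrite('pics/c7.png',np.vstack([r(a[140:236,130:380]),r(b[150:246,140:390])])[:,:,::-1])
for n in ['low_car','estate_car','van']: print(n,[(round(q['confidence'],2),at('top',q['at'],0)[:2].round(3)) for q in ctrl.place_of(n,'top')])"
```

```text
low_car [(0.95, array([ 0.475, -0.145])), (0.4, array([ 0.443, -0.162]))]
estate_car [(0.75, array([0.465, 0.129]))]
van [(0.83, array([0.484, 0.028])), (0.53, array([ 0.445, -0.16 ]))]
```

View pics/c7.png

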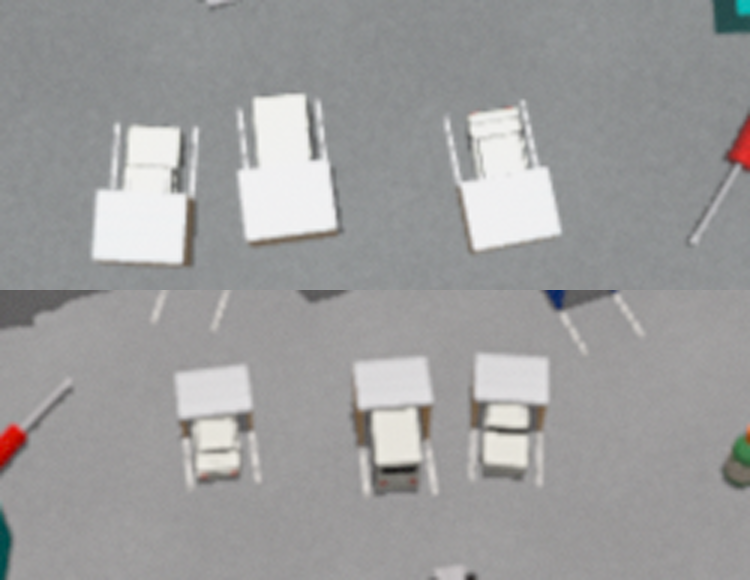

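All three stand level in their garages, centred between the lines and backed up to the wall, at top crop px (153,158), (281,130) and (497,140). Handing in.

```bash
python3 -c "
from h import *
print(ctrl.hand_in())"
```

```text
the job is handed in; nothing more can be done
None
```

The sports car, estate and van each stand on their wheels, right up at the back wall of the low, middle and high garages respectively; the bystanders were not touched, and the job is handed in, with no verdict returned.

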